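# Saddle the third roller and hold the bundle in the ratchet clamp

### The job

Lay the spare full-size roller (not the slim one) from its rest into the groove on top of the two rollers in the clamp's cradle, parallel to them, and let go of it. Then pump the clamp's trigger towards its fixed handle, stroke by stroke, until the spring pad has pushed all three rollers home against the stop and is pressed in about half of its spring travel; never squash the springs solid, and never push the jaw or pad directly. Finish still holding the trigger squeezed so that the bundle stays clamped like that, and leave the other things on the bench where they are.

Things in the scene. Friction and masses are not known exactly. Their poses are not given: they have to be found in the camera images.
- clamp: fixed bench ratchet clamp on a dark steel base 96 x 345 x 12 mm (y -150 to +195 mm). Origin on the table, mid-width. y runs along the push rod: cradle and upright stop at -y, ratchet housing (y 70 to 155 mm, 118 mm high) with two grey upright grips at +y; z up. Rollers lie along y on the base between cradle walls 18 mm high, 74.5 mm apart (y -130 to -12 mm)
- stop (a point): centre of the stop's inner face (clamp frame y = -130 mm, z = 45 mm); the stop is 92 mm wide and its top is 88 mm above the table; rollers home against it have their centres at clamp y = -85 mm
- nest (a point): where the third roller's centre ends up when it is saddled on the two lower rollers and home against the stop: clamp frame (0, -85, 61) mm. It may be laid down up to 12 mm from home towards +y; the pad pushes it home (axially, with the others)
- roller: the spare aluminium roller, 36 mm diameter, 90 mm long, 0.1 to 0.16 kg, lying level in V blocks on one of two identical grey rests (60 x 64 mm, V sides up to 38 mm above the table); origin at its centre, y along its axis, centre 43.5 mm above the table
- slim_roller: the same kind of roller but 24 mm diameter, 90 mm long, on the other rest; not needed, leave it there. Origin at its centre, y along its axis
- base_roller_1: lower roller in the cradle at clamp x = -18.6 mm, 36 mm diameter, 90 mm long, origin at its centre, y along its axis, centre 30 mm above the table; starts 4 to 10 mm away from the stop
- base_roller_2: lower roller in the cradle at clamp x = +18.6 mm, same size and origin as the other
- trigger (a joint): trigger hinge, rad: 0 = let go (leaning 0.24 from upright towards the jaw, clamp -y), 0.48 = fully squeezed to the handle. Pivot at clamp (0, 105, 104) mm, axis along clamp x. A spring returns it (3.5 to 6 N at the grip); driving the rod takes about 10 N at the grip, up to 18 N with the pad sprung in
- trigger_grip (a point): middle of the trigger's grip, 74 mm above its pivot: a grey bar 22 mm wide (clamp x), 10 mm thick (clamp y), its top 18 mm above this point. At rest it stands at clamp (0, 87, 176) mm and moves 35 mm to +y when fully squeezed
- handle (a point): grip point of the fixed handle, a grey upright bar 26 mm wide (clamp x), 12 mm thick (clamp y), centred at clamp y = 136 mm, from 96 to 204 mm above the table; this point is 178 mm above the table. Over both grips it measures 60 mm with the trigger at rest, about 25 mm fully squeezed
- jaw (a joint): advance of rod and jaw to the stop, m, 0 to 0.075 (starts 0 to 0.018). At 0 the free pad's face is 136 mm from the stop; it meets 90 mm rollers that are home at 0.046. Ratchet, 7 mm teeth: a squeeze drives the rod up to 17 mm (first 0 to 7 mm may be lost), usually 14 mm a full stroke; let go, the trigger springs back and the rod stays (12 N friction; slips back 1-2 mm if the pad is deep in)
- pad (a joint): how far the pad is pressed back into its springs towards the jaw, m: 0 = free, 0.024 = solid; 0.6 N per mm
- pad_face (a point): centre of the black pad's front face (60 mm wide, 56 mm high, 45 mm above the table) that meets the rollers' ends
- driver: bystander: orange electric screwdriver, 220 mm long, 38 mm thick, lying in front of the clamp; origin under its middle, x along it
- pliers: bystander: pliers with red grips, 150 mm long, 12 mm high; origin under the pivot
- pen: bystander: blue marker pen, 132 mm long, 12 mm thick; origin under its middle
- tape: bystander: roll of clear tape, 90 mm across, 24 mm high; origin under its centre
- screw_dish: bystander: small steel dish, 76 mm across, 28 mm high; origin under its centre
Not all that is in view belongs to the job. What is shaped like the roller but black or green is not meant. What is shaped like the base_roller_1 but blue is not meant.

How it is judged:
By the outcome, as a careful person would: the job done as asked, in the order asked, and still so for the second after the job is handed in, while the arm keeps its last pose, push and grip.
It also fails if it takes over 72 s, if anything falls off the work surface, if the arm or the gripper's body presses on something with over 40 N, if the wrist force passes 120 N, or if a joint passes its speed limit or range.

### The arm

A 6-joint arm with a two-finger parallel gripper is mounted at the origin on the work surface. World frame = base frame: x ahead of the robot, y to its left, z up, the work surface at z = 0. Lengths are in m, angles in rad, forces in N, time in s.
With the tool pointing down it reaches from about 0.225 to 0.875 m from the base axis. Payload 3.4 kg.
Tool frame: the origin (TCP) lies at the very end of the fingers, on their centre line; the grasp point (between the pads) lies 19 mm behind it; z points along the fingers, y is the line along which they close (so a half turn about z gives the same grasp; the last joint's range is limited). The gripper opens to 85 mm and grips with 20 to 120 N. Pads are 22 mm wide; open, the fingers measure 114 mm over their backs; the gripper's body (76 mm by 85 mm) begins 54 mm behind the grasp point. The pads swing forward as they close: fully open they stand 13 mm farther back than shut.
Start: joints at [1.22, 0.276, 1.505, -0, 1.361, -0.121], TCP at [0.131, 0.56, 0.202] pointing down, gripper open.
Joint ranges: [-2.89, 2.89], [-0.75, 2.08], [0.22, 2.7], [-1.18, 4.32], [0.11, 2.71], [-2.7, 2.7]. Speed limits (rad/s): [2.57, 2.57, 3.14, 3.14, 3.14, 3.14].

### API

Orientations are given as a unit quaternion [w, x, y, z].
In Python, from rig import manip, eyes gives the robot as it stands.
- The arm moves only by the tool servo_tool, never from a script. Its argument "series" is text: rows parted by semicolons, each of 7 numbers parted by spaces: the shift along the tool's x, y, z in m, then the turn, a rotation vector about the tool's x, y, z in degrees, then the closure, from 0 (fully open) to 1 (shut). In form: dx dy dz ax ay az fingers; .... A call has 1 to 5 rows; each row is the pose to reach, as a shift and turn from the pose commanded when the call began, along the tool's axes at that moment; what a row does not reach only later rows make up. A row lasts 1/10 s, in which the tool goes at most 50 mm and 8.59 degrees, less where a joint would pass 70% of its speed; a pose out of reach is approached as far as the arm can. A call with a gripper value outside its range is refused whole. The fingers move at their own pace and stop on an object; "squeeze" is the grip in N (left out, the last holds). Time passes only in rows, so rows that repeat a pose let the fingers close. It gives the time, the measured TCP pose, the force, the opening and the grip force at its end, in the units of the state.
- manip.get_state(): the state, without advancing time (a new reading comes with each control period).
- eyes.get_image(name): name is "side" or "top"; returns the picture (400x640x3 uint8, red, green, blue); there is no depth.
- eyes.camera_info(name): a dict with "fx", "fy", "cx", "cy" (pixels), "eye" and "orientation" of the camera in the world. Camera axes: x right, y down, z forward; pixel columns grow to the right and rows downward; lengths in m; the calibration is good to about 2 mm. A picture is of the moment at which its call begins. camera_info takes no time and is no camera call.
- manip.sign_off(): hands the job in; it is judged then, once.
The state is a dict: "clock": time; "qpos": joint angles; "qd": joint speeds; "effort": joint torques, N m; "position": TCP position; "ee_rot": TCP orientation; "contact_force": force on the tool from outside, world axes, zero at the start; "moment": the same for the moment, N m; "width": finger opening in m; "gripper_force": force on a finger pad.
Only numpy, scipy, OpenCV 4.12 (cv2) and the standard library are available. Lean on these libraries where they do the work, as an engineer would, in place of code of your own. Each camera call takes 0.05 s, during which the arm holds its last target. There are 200 camera calls.

## Working session

There is one attempt and no reset: what is moved stays moved. The work goes in short steps, Python scripts to look and compute and a tool call to move; the robot and the scene stay as the last step left them, time stands still between calls to the robot, and variables do not carry over. Pictures are saved under pics/ and viewed, at most 10 in all, crops included, and the job is handed in when it is done.

Besides the shell and the picture viewer there is one more tool, called after "Call:" as name(argument=value, ...) on one line, values as JSON. servo_tool: Moves the arm, as the interface text tells. Its arguments: {"type":"object","properties":{"series":{"type":"string"},"squeeze":{"type":"number"}},"required":["series"]}

```bash
mkdir -p pics; ls
python3 - <<'E'
from rig import manip, eyes
import cv2
for n in("top","side"):
    cv2.imwrite(f"pics/{n}0.png",eyes.get_image(n)[:,:,::-1]); print(eyes.camera_info(n))
print(manip.get_state())
E
```

```text
pics
{'fx': 508.33409533581715, 'fy': 508.33409533581715, 'cx': 318.3346246020858, 'cy': 201.98310324465913, 'eye': array([0.43439363, 0.06066401, 1.32965065]), 'orientation': array([-0.0248304 ,  0.71296589, -0.69942719,  0.04318213])}
{'fx': 448.0218347965193, 'fy': 448.0218347965193, 'cx': 319.2571697400564, 'cy': 194.41083476009146, 'eye': array([-0.06416068, -0.63232553,  0.66947584]), 'orientation': array([-0.4677026 ,  0.81138723, -0.30791949,  0.16760256])}
{'clock': 0.1, 'qpos': array([ 1.21999016e+00,  2.76535894e-01,  1.50596821e+00,  1.86245145e-05,
        1.36069067e+00, -1.21016343e-01]), 'qd': array([ 5.82716437e-05, -1.28522697e-03, -3.05450548e-03, -5.18780850e-04,
        1.46365915e-03,  5.18847593e-04]), 'effort': array([ 1.33960122e-03, -4.17707276e+01, -2.46402383e+01, -3.12928587e-04,
        5.67367708e-03,  3.59968396e-06]), 'position': array([0.13080625, 0.55941802, 0.20133915]), 'ee_rot': array([-1.96084174e-04,  1.14644194e-01,  9.93406295e-01, -7.76741441e-04]), 'contact_force': array([ 0.19459078, -0.0746906 , -0.15036128]), 'moment': array([-0.05220703, -0.00281449,  0.01024229]), 'gripper_force': 0.0, 'width': 0.08518795742225782}
```

View pics/top0.png

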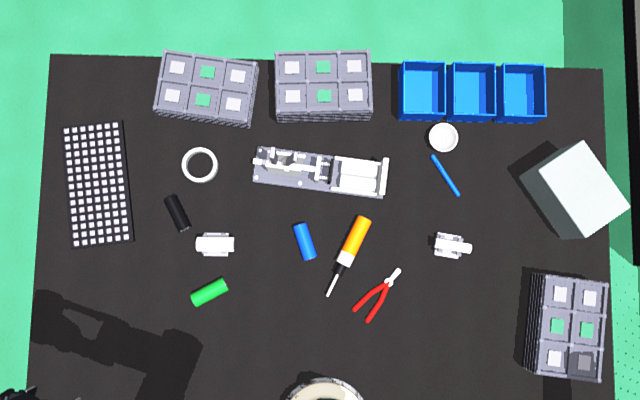

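View pics/side0.png

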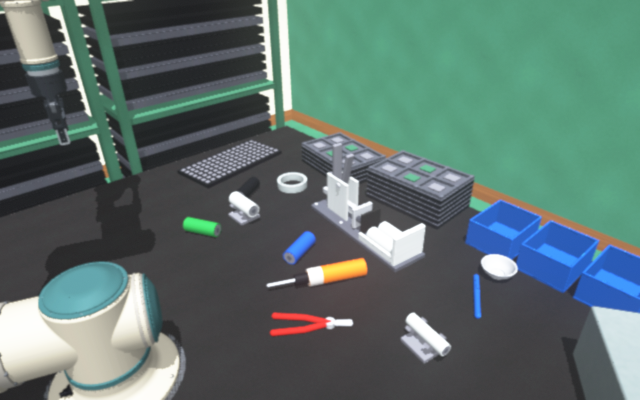

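The top view shows the clamp at (320,172), with its stop at the right end (385,177). The two rests are at (215,244) and (452,246). The black (177,213), green (210,292) and blue (305,241) cylinders are distractors. The roller at (215,244) looks thicker than the one at (452,246), so I'll confirm that in an enlarged composite.

Run:
```python
import cv2,numpy as np
t=cv2.imread("pics/top0.png")
c=lambda x,y,w,h,s:cv2.resize(t[y:y+h,x:x+w],None,fx=s,fy=s,interpolation=cv2.INTER_CUBIC)
a=c(190,222,50,40,8);b=c(427,226,50,40,8)   # 400x320 each
d=c(246,140,150,62,5.3333) # 800x331
cv2.imwrite("pics/crop1.png",np.vstack([np.hstack([a,b])[:260],d[:331]]))
```

```text
(no output)
```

View pics/crop1.png

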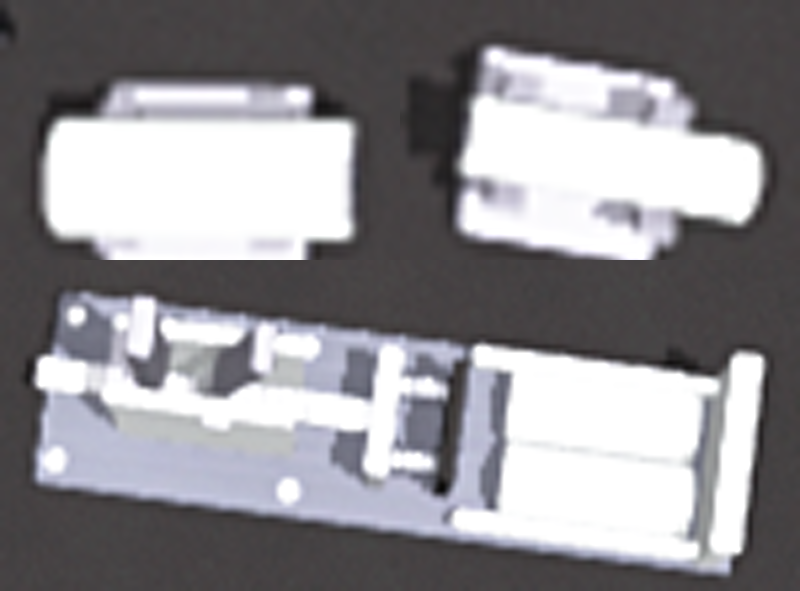

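The full-size spare is the one at (215,244). It is about 15 px thick, which is about 36–38 mm; the one at (452,246) is about 10 px, so it is the slim roller. Next I'll fit the poses and check them with an overlay.

```bash
cat > h.py <<'E'
import numpy as np, cv2
from scipy.spatial.transform import Rotation as R
from scipy.optimize import least_squares
from rig import manip, eyes
def cam(n):
    i=eyes.camera_info(n); q=i["orientation"]
    return i,R.from_quat([q[1],q[2],q[3],q[0]]).as_matrix()
def proj(n,P):
    i,r=cam(n); c=(np.atleast_2d(P)-i["eye"])@r
    return np.c_[i["fx"]*c[:,0]/c[:,2]+i["cx"],i["fy"]*c[:,1]/c[:,2]+i["cy"]]
def ray(n,uv,z):
    i,r=cam(n); d=r@[(uv[0]-i["cx"])/i["fx"],(uv[1]-i["cy"])/i["fy"],1]
    return i["eye"]+d*(z-i["eye"][2])/d[2]
def world(pose,P):  # pose x,y,yaw ; P local
    c,s=np.cos(pose[2]),np.sin(pose[2]); P=np.atleast_2d(P)
    return np.c_[pose[0]+c*P[:,0]-s*P[:,1],pose[1]+s*P[:,0]+c*P[:,1],P[:,2]]
def fit(n,L,uv,p0):
    f=lambda p:(proj(n,world(p,L))-uv).ravel()
    s=least_squares(f,p0); return s.x,f(s.x).reshape(-1,2)
E
cat > m.py <<'E'
from h import *
o=lambda x,y:(246+x/5.3333,140+(y-260)/5.3333)
L=np.array([[48,195,12],[-48,195,12],[-48,-150,12]])/1000
uv=np.array([o(62,292),o(38,484),o(730,572)])
p,r=fit("top",L,uv,[.5,.06,0]); print("clamp",p,r.round(1).tolist())
for z in(.0615,.0255): print("L",ray("top",(195.6,244.5),z),"R",ray("top",(234.4,244.3),z))
a=ray("top",(200,222+119.5/8),.0435);b=ray("top",(230,222+118.5/8),.0435);print("edge yaw",np.arctan2(-(a-b)[0],(a-b)[1]))
ro=np.array([*(ray("top",(195.6,244.5),.055)+ray("top",(234.4,244.3),.03))[:2]/2,np.arctan2(-(a-b)[0],(a-b)[1])]);print("roller",ro)
np.save("p.npy",[p,ro])
ims=[]
for n,(x,y,w,h),s in(("top",(190,140,210,120),3.8),("side",(220,130,220,150),3.6)):
    im=cv2.imread(f"pics/{n}0.png")[y:y+h,x:x+w]; im=cv2.resize(im,None,fx=s,fy=s,interpolation=cv2.INTER_CUBIC)
    def poly(P,col):
        cv2.polylines(im,[np.int32((proj(n,P)-[x,y]+.5)*s)],False,col,1)
    m=.001
    poly(world(p,np.array([[48,195,12],[-48,195,12],[-48,-150,12],[48,-150,12],[48,195,12]])*m),(0,0,255))
    poly(world(p,np.array([[46,-130,88],[-46,-130,88],[-46,-130,12],[46,-130,12],[46,-130,88]])*m),(0,200,0))
    poly(world(p,np.array([[-13,136,96],[-13,136,204],[13,136,204],[13,136,96]])*m),(255,0,255))
    poly(world(p,np.array([[-11,87,176],[11,87,176]])*m),(255,0,0))
    t=np.linspace(0,2*np.pi,30)
    for e in(-45,45): poly(world(ro,np.c_[18*np.cos(t),0*t+e,43.5+18*np.sin(t)]*m),(0,0,255))
    ims.append(im)
    cv2.imwrite(f"pics/ov_{n}.png",im)
E
python3 m.py
```

```text
clamp [ 0.63793861  0.00103529 -0.10642681] [[-0.1, -0.1], [-0.6, -0.1], [0.7, 0.1]]
L [0.44539258 0.33026025 0.0615    ] R [0.44762555 0.23479889 0.0615    ]
L [0.44570482 0.33791349 0.0255    ] R [0.44800117 0.23974219 0.0255    ]
edge yaw 0.0227983879453659
roller [0.44670159 0.28538318 0.02279839]
```

View pics/ov_top.png

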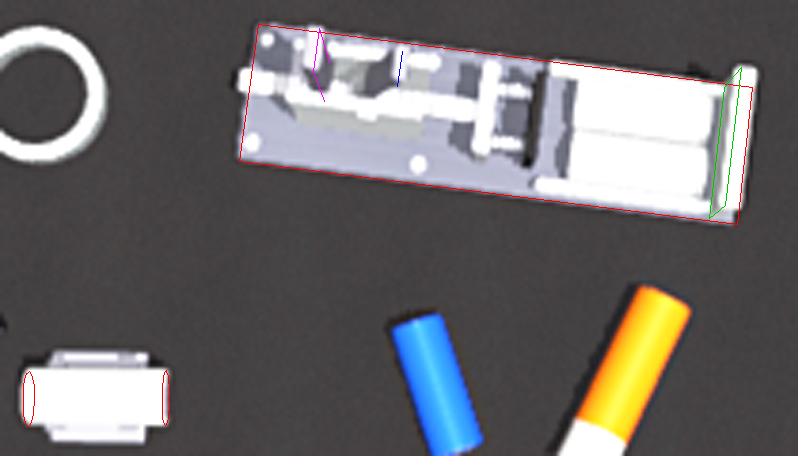

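View pics/ov_side.png

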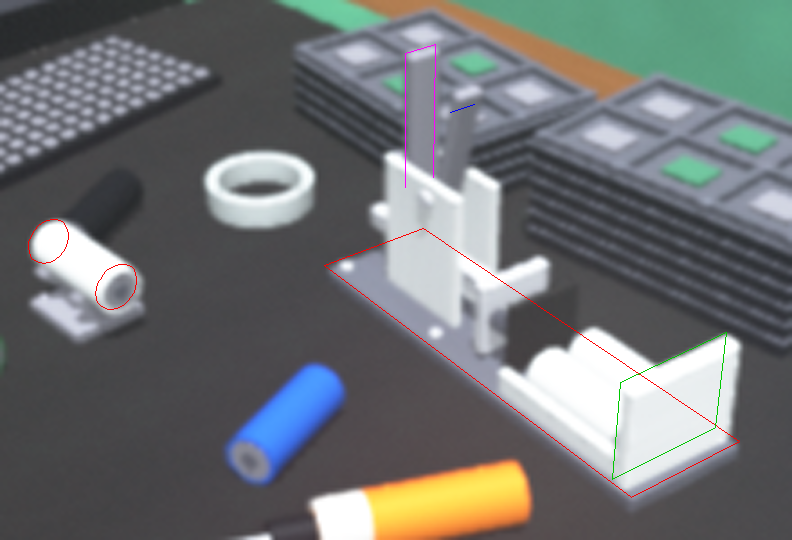

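The overlays agree to about 1 px: roller at world (0.447, 0.285), clamp at (0.638, 0.001) with yaw -0.106. I need the rest's shape to choose the finger depth.

Run:
```python
import cv2,numpy as np
t=cv2.imread("pics/side0.png")
c=lambda x,y,w,h,s:cv2.resize(t[y:y+h,x:x+w],None,fx=s,fy=s,interpolation=cv2.INTER_CUBIC)
cv2.imwrite("pics/crop2.png",np.hstack([c(222,182,50,50,8),c(395,308,60,60,400/60)]))
```

```text
(no output)
```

View pics/crop2.png

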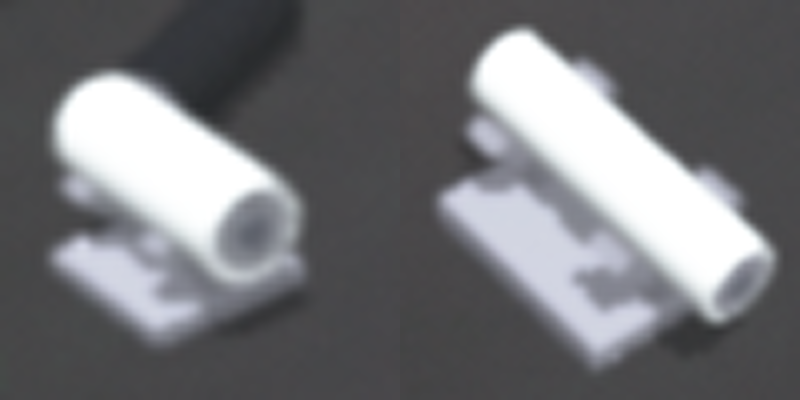

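Each rest is two V blocks with an open middle over a low plate, so the 22 mm fingers fit between the blocks. I'll keep the tips about 9 mm below the roller axis so they also clear the lower rollers when placing.

```bash
cat >> h.py <<'E'
def go(x,y,z,psi):  # tool pointing down, tool-y at angle psi -> row numbers
    s=manip.get_state(); q=s["ee_rot"]; r=R.from_quat([q[1],q[2],q[3],q[0]])
    t=R.from_matrix(np.c_[[np.sin(psi),-np.cos(psi),0],[np.cos(psi),np.sin(psi),0],[0,0,-1]])
    print("shift",(r.inv().apply(np.array([x,y,z])-s["position"])).round(4),"turn",np.degrees((r.inv()*t).as_rotvec()).round(2), "F",s["contact_force"].round(1),"w",round(s["width"],4),"t",s["clock"],"pos",s["position"].round(4))
E
cat > g.py <<'E'
import sys; from h import *
go(*map(float,sys.argv[1:5]))
E
python3 g.py .447 .2854 .12 .0228
```

```text
Traceback (most recent call last):
  File "g.py", line 2, in <module>
    go(*map(float,sys.argv[1:5]))
    ~~^^^^^^^^^^^^^^^^^^^^^^^^^^^
  File "h.py", line 22, in go
    t=R.from_matrix(np.c_[[np.sin(psi),-np.cos(psi),0],[np.cos(psi),np.sin(psi),0],[0,0,-1]])
  File "scipy/spatial/transform/_rotation.pyx", line 1143, in scipy.spatial.transform._rotation.Rotation.from_matrix
ValueError: Non-positive determinant (left-handed or null coordinate frame) in rotation matrix 0: [[ 0.02279802  0.99974009  0.        ]
 [-0.99974009  0.02279802  0.        ]
 [ 0.          0.         -1.        ]].
```

```bash
sed -i 's/\[np.sin(psi),-np.cos(psi),0\]/[-np.sin(psi),np.cos(psi),0]/' h.py; python3 g.py .447 .2854 .12 .0228
```

```text
shift [-0.3703 -0.1947  0.0816] turn [-9.000e-02  5.000e-02  7.553e+01] F [ 0.2 -0.1 -0.2] w 0.0852 t 0.1 pos [0.1308 0.5594 0.2013]
```

Call:
servo_tool(series="-0.37 -0.195 0.08 0 0 75.5 0; -0.37 -0.195 0.08 0 0 75.5 0; -0.37 -0.195 0.08 0 0 75.5 0; -0.37 -0.195 0.08 0 0 75.5 0; -0.37 -0.195 0.08 0 0 75.5 0")

```text
clock: 0.6
position: [0.3173, 0.3974, 0.1546]
ee_rot: [-0.0, 0.473, 0.881, -0.0]
contact_force: [-0.1, 0.3, -0.3]
width: 0.0854
gripper_force: 0.0
```

```bash
python3 g.py .447 .2854 .12 .0228
```

```text
shift [-0.165   0.0462  0.0346] turn [-1.000e-02  0.000e+00  3.223e+01] F [-0.1  0.3 -0.3] w 0.0854 t 0.6 pos [0.3173 0.3974 0.1546]
```

Call:
servo_tool(series="-0.165 0.046 0.035 0 0 32.2 0; -0.165 0.046 0.035 0 0 32.2 0; -0.165 0.046 0.035 0 0 32.2 0; -0.165 0.046 0.035 0 0 32.2 0; -0.165 0.046 0.035 0 0 32.2 0")

```text
clock: 1.1
position: [0.4487, 0.285, 0.1189]
ee_rot: [0.0, 0.699, 0.715, -0.001]
contact_force: [-0.2, -0.2, 0.5]
width: 0.0853
gripper_force: 0.0
```

```bash
python3 g.py .447 .2854 .0335 .0228
```

```text
shift [ 0.0006 -0.0016  0.0854] turn [-0.05  0.09  0.05] F [-0.2 -0.2  0.5] w 0.0853 t 1.1 pos [0.4487 0.285  0.1189]
```

Call:
servo_tool(series="0 -0.0015 0.04 0 0 0 0; 0 -0.0015 0.07 0 0 0 0; 0 -0.0015 0.085 0 0 0 0; 0 -0.0015 0.085 0 0 0 0; 0 -0.0015 0.085 0 0 0 0", squeeze=40)

```text
clock: 1.6
position: [0.4447, 0.2882, 0.0354]
ee_rot: [-0.0, 0.696, 0.718, 0.0]
contact_force: [-0.4, -0.4, 0.6]
width: 0.0854
gripper_force: 0.0
```

Call:
servo_tool(series="0 0 0 0 0 0 0.4; 0 0 0 0 0 0 0.5; 0 0 0 0 0 0 0.7; 0 0 0 0 0 0 0.8; 0 0 0 0 0 0 0.8")

```text
clock: 2.1
position: [0.4452, 0.2876, 0.0355]
ee_rot: [0.0, 0.697, 0.717, 0.0]
contact_force: [-0.3, 0.1, -0.3]
width: 0.0176
gripper_force: 0.0
```

```bash
python3 g.py .447 .2854 .1835 .0228
```

```text
shift [-0.0022  0.0018 -0.148 ] turn [ 0.03 -0.02  0.35] F [-0.3  0.1 -0.3] w 0.0176 t 2.1 pos [0.4452 0.2876 0.0355]
```

The fingers closed past 36 mm with no force, so something is off. I'll look.

Run:
```python
from h import *
t=eyes.get_image("top")[:,:,::-1];s=eyes.get_image("side")[:,:,::-1]
c=lambda t,x,y,w,h,s:cv2.resize(t[y:y+h,x:x+w],None,fx=s,fy=s,interpolation=cv2.INTER_CUBIC)
cv2.imwrite("pics/miss.png",np.hstack([c(t,165,200,100,100,4),c(s,200,150,100,100,4)]))
print(proj("top",[.4452,.2876,.0355]),proj("side",[.4452,.2876,.0355]))
```

```text
[[214.78934148 245.01513968]] [[241.62989032 205.12475155]]
```

View pics/miss.png

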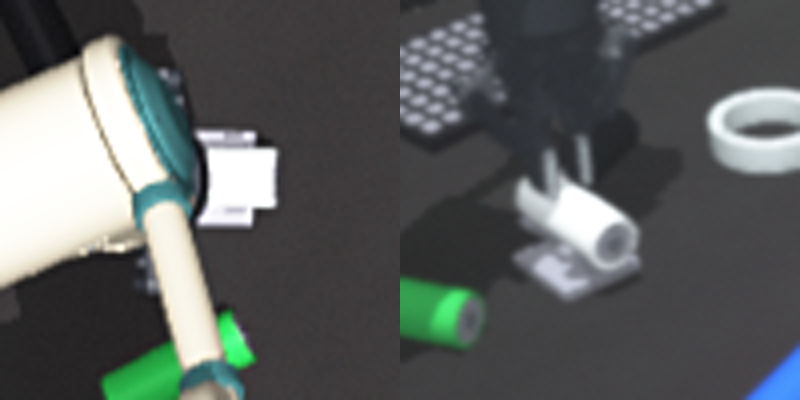

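Run:
```python
from h import *
s=manip.get_state();print(s["clock"],s["width"],s["gripper_force"],s["position"],s["contact_force"],s["ee_rot"])
p=s["position"];r=R.from_quat(np.roll(s["ee_rot"],-1))
for w in(.0088,.021): 
  for k in(0,-.06):
    print(w,k,((proj("side",p+r.apply([[0,w,k],[0,-w,k]]))-[200,150])*4+[400,0]).round().tolist())
```

```text
2.2 0.017333374505109498 0.0 [0.44509033 0.2875309  0.03525053] [ 0.0158713  -0.0181642  -0.01518531] [-1.16531912e-05  6.96819170e-01  7.17246839e-01  1.23261153e-04]
0.0088 0 [[577.0, 216.0], [556.0, 226.0]]
0.0088 -0.06 [[568.0, 139.0], [546.0, 148.0]]
0.021 0 [[592.0, 210.0], [540.0, 232.0]]
0.021 -0.06 [[583.0, 133.0], [530.0, 154.0]]
```

Run:
```python
from h import *
p=np.array([.1308,.5594,.2013]);y=np.array([.228,.974,0])
for k in(0,.013,.06): print(k,proj("side",[p+y*.05+[0,0,k],p-y*.05+[0,0,k],p+[0,0,k]]).round(1).tolist())
t=cv2.imread("pics/side0.png")[90:170,30:110];s=eyes.get_image("side")[150:230,215:295,::-1]
f=lambda a:cv2.resize(a,None,fx=5,fy=5,interpolation=cv2.INTER_CUBIC)
cv2.imwrite("pics/tip.png",np.hstack([f(t),f(s)]))
```

```text
0 [[69.1, 144.6], [70.7, 159.2], [69.9, 151.7]]
0.013 [[67.6, 140.0], [69.1, 154.4], [68.3, 146.9]]
0.06 [[62.0, 122.9], [63.2, 136.4], [62.6, 129.4]]
```

View pics/tip.png

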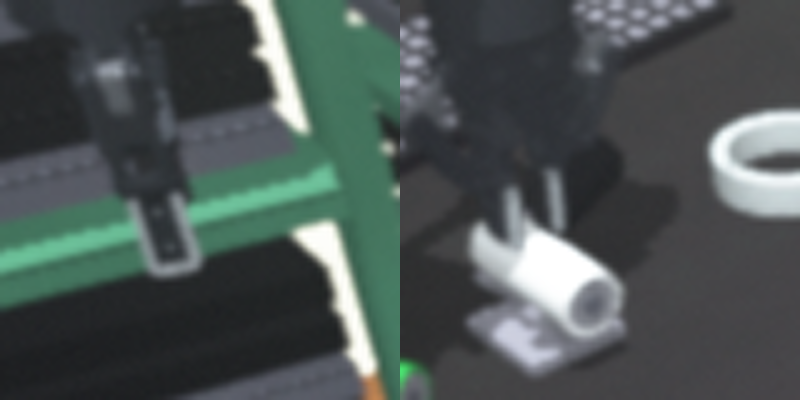

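The side views, both now and at the start, show the real fingertips about 27 mm higher than the reported TCP. The fingers closed just above the roller, which hasn't moved. I'll touch its top gently to get the exact offset.

Call:
servo_tool(series="-0.002 0.0015 0.001 0 0 0 0.8; -0.002 0.0015 0.002 0 0 0 0.8; -0.002 0.0015 0.003 0 0 0 0.8; -0.002 0.0015 0.003 0 0 0 0.8")

```text
clock: 2.65
position: [0.4465, 0.2855, 0.0319]
ee_rot: [-0.0, 0.697, 0.717, -0.0]
contact_force: [0.0, 0.1, -0.0]
width: 0.0174
gripper_force: 0.0
```

Call:
servo_tool(series="0 0 0.001 0 0 0 0.8; 0 0 0.002 0 0 0 0.8; 0 0 0.003 0 0 0 0.8; 0 0 0.003 0 0 0 0.8")

```text
clock: 3.05
position: [0.447, 0.2857, 0.0307]
ee_rot: [0.0, 0.697, 0.717, 0.001]
contact_force: [-3.1, -1.6, 11.1]
width: 0.0165
gripper_force: 4.8
```

Contact came at reported z ≈ 0.031, so the true tips are 28.5 mm above the reported TCP. I'll raise, open, descend to reported z ≈ 0.004 and grip.

Call:
servo_tool(series="0 0 -0.03 0 0 0 0.5; 0 0 -0.03 0 0 0 0; 0 0 -0.03 0 0 0 0; 0 0 -0.03 0 0 0 0; 0 0 -0.03 0 0 0 0")

```text
clock: 3.55
position: [0.4458, 0.2852, 0.0582]
ee_rot: [-0.0, 0.697, 0.717, -0.001]
contact_force: [-0.1, -0.4, 0.7]
width: 0.085
gripper_force: 0.0
```

```bash
python3 g.py .4465 .2854 .004 .0228
```

```text
shift [0.0002 0.0008 0.0542] turn [-0.11  0.04  0.36] F [-0.1 -0.4  0.7] w 0.085 t 3.55 pos [0.4458 0.2852 0.0582]
```

Call:
servo_tool(series="0 0.0005 0.03 0 0 0.3 0; 0 0.0005 0.045 0 0 0.3 0; 0 0.0005 0.054 0 0 0.3 0; 0 0.0005 0.054 0 0 0.3 0; 0 0.0005 0.054 0 0 0.3 0")

```text
clock: 4.05
position: [0.4474, 0.2857, 0.0052]
ee_rot: [0.0, 0.699, 0.715, 0.0]
contact_force: [-0.8, 0.0, 1.0]
width: 0.0852
gripper_force: 0.0
```

Call:
servo_tool(series="0 0 0 0 0 0 0.4; 0 0 0 0 0 0 0.55; 0 0 0 0 0 0 0.8; 0 0 0 0 0 0 0.8; 0 0 0 0 0 0 0.8", squeeze=40)

```text
clock: 4.55
position: [0.4494, 0.2861, 0.0063]
ee_rot: [0.001, 0.699, 0.715, 0.002]
contact_force: [3.0, -1.8, 5.2]
width: 0.0344
gripper_force: 40.3
```

```bash
python3 g.py .4465 .2854 .14 -.1064
```

```text
shift [-0.0005 -0.0023 -0.1337] turn [ 0.26 -0.09  7.46] F [ 3.  -1.8  5.2] w 0.0344 t 4.55 pos [0.4494 0.2861 0.0063]
```

Call:
servo_tool(series="0 0 -0.015 0 0 0 0.8; 0 0 -0.04 0 0 0 0.8; 0 0 -0.08 0 0 0 0.8; 0 0 -0.13 0 0 0 0.8; 0 0 -0.15 0 0 0 0.8")

```text
clock: 5.05
position: [0.4484, 0.2866, 0.1592]
ee_rot: [0.001, 0.699, 0.715, 0.003]
contact_force: [1.2, 1.0, -1.9]
width: 0.0347
gripper_force: 40.2
```

Run:
```python
from h import *
p,ro=np.load("p.npy");print("place",world(p,[0,-.080,.061]),"grip/hdl",world(p,[0,.087,.176]))
x=world(p,[0,-.080,.061])[0]
go(x[0],x[1],.15,p[2])
cv2.imwrite("pics/lift.png",cv2.resize(eyes.get_image("side")[90:250,180:340,::-1],None,fx=3,fy=3,interpolation=cv2.INTER_CUBIC))
```

```text
place [[ 0.62944053 -0.07851207  0.061     ]] grip/hdl [[0.64718027 0.08754304 0.176     ]]
shift [-0.3693  0.1723  0.009 ] turn [ 0.27 -0.18  7.47] F [ 1.2  1.  -1.9] w 0.0347 t 5.05 pos [0.4484 0.2866 0.1592]
```

View pics/lift.png

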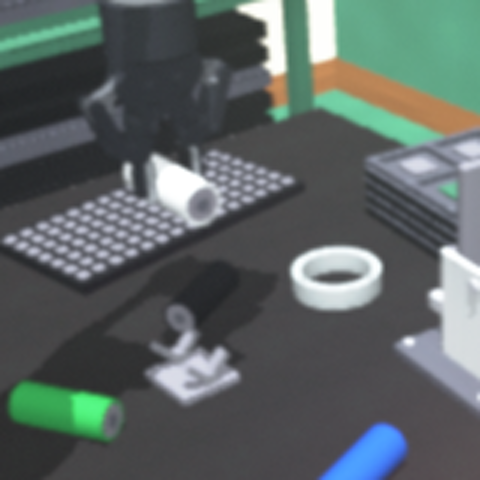

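The roller is held level and the rest is empty. I'll go to the clamp by a detour that stays away from the upright grips.

Call:
servo_tool(series="-0.369 0.04 0 0.27 -0.18 7.5 0.8; -0.369 0.04 0 0.27 -0.18 7.5 0.8; -0.369 0.04 0 0.27 -0.18 7.5 0.8; -0.369 0.04 0 0.27 -0.18 7.5 0.8; -0.369 0.04 0 0.27 -0.18 7.5 0.8")

```text
clock: 5.6
position: [0.4784, 0.0363, 0.1538]
ee_rot: [-0.002, 0.744, 0.668, -0.004]
contact_force: [0.2, 0.3, -1.1]
width: 0.0347
gripper_force: 40.2
```

```bash
python3 g.py .6294 -.0785 .15 -.1064
```

```text
shift [-0.0981  0.1624  0.0028] turn [-0.43  0.17 -0.01] F [ 0.2  0.3 -1.1] w 0.0347 t 5.6 pos [0.4784 0.0363 0.1538]
```

Call:
servo_tool(series="-0.098 0.1 0 0 0 0 0.8; -0.098 0.162 0 0 0 0 0.8; -0.098 0.162 0 0 0 0 0.8; -0.098 0.162 0 0 0 0 0.8; -0.098 0.162 0 0 0 0 0.8")

```text
clock: 6.1
position: [0.6342, -0.0804, 0.1518]
ee_rot: [-0.0, 0.745, 0.667, -0.003]
contact_force: [-1.0, 0.2, -1.3]
width: 0.0346
gripper_force: 40.3
```

```bash
cat > b.py <<'E'
from h import *
# overlay for local check: numerical row/col brightness scans in the side & top view around cradle
p,_=np.load("p.npy")
im=eyes.get_image("side").astype(int)
cv2.imwrite("pics/side_%.2f.png"%manip.get_state()["clock"],im[:,:,::-1])
E
python3 g.py .6294 -.0785 .06 -.1064
```

```text
shift [ 0.0017 -0.0046  0.0918] turn [-0.24  0.24 -0.21] F [-1.   0.2 -1.3] w 0.0346 t 6.1 pos [ 0.6342 -0.0804  0.1518]
```

Call:
servo_tool(series="0.004 -0.0045 0.04 0 0 -0.2 0.8; 0.004 -0.0045 0.075 0 0 -0.2 0.8; 0.004 -0.0045 0.1 0 0 -0.2 0.8; 0.004 -0.0045 0.1 0 0 -0.2 0.8; 0.004 -0.0045 0.1 0 0 -0.2 0.8")

```text
clock: 6.6
position: [0.625, -0.0722, 0.0541]
ee_rot: [-0.002, 0.743, 0.67, -0.003]
contact_force: [0.9, -0.9, -0.2]
width: 0.0343
gripper_force: 40.4
```

```bash
python3 g.py .6296 -.0760 .0238 -.1064; python3 b.py
```

```text
shift [-0.0032  0.0052  0.0302] turn [-0.4   0.16  0.17] F [ 0.9 -0.9 -0.2] w 0.0343 t 6.6 pos [ 0.625  -0.0722  0.0541][ WARN:0@1.980] global loadsave.cpp:1063 imwrite_ Unsupported depth image for selected encoder is fallbacked to CV_8U.
```

Call:
servo_tool(series="-0.001 0.002 0.01 0 0 0 0.8; -0.001 0.002 0.015 0 0 0 0.8; -0.001 0.002 0.015 0 0 0 0.8; -0.001 0.002 0.015 0 0 0 0.8")

```text
clock: 7.05
position: [0.6278, -0.0741, 0.0399]
ee_rot: [-0.001, 0.743, 0.67, -0.003]
contact_force: [0.4, -0.6, -1.8]
width: 0.0346
gripper_force: 40.4
```

```bash
python3 g.py .6296 -.0760 .0238 -.1064
```

```text
shift [-0.0017  0.002   0.0161] turn [-0.25  0.19  0.16] F [ 0.4 -0.6 -1.8] w 0.0346 t 7.05 pos [ 0.6278 -0.0741  0.0399]
```

Call:
servo_tool(series="-0.002 0.002 0.006 -0.2 0.2 0.2 0.8; -0.002 0.002 0.011 -0.2 0.2 0.2 0.8; -0.002 0.002 0.013 -0.2 0.2 0.2 0.8; -0.002 0.002 0.013 -0.2 0.2 0.2 0.8")

```text
clock: 7.45
position: [0.6291, -0.0763, 0.026]
ee_rot: [-0.001, 0.744, 0.668, -0.001]
contact_force: [-0.1, -0.2, -1.6]
width: 0.0345
gripper_force: 40.4
```

```bash
python3 g.py .6296 -.0760 .0238 -.1064
```

```text
shift [0.0003 0.0005 0.0022] turn [-0.13 -0.02 -0.05] F [-0.1 -0.2 -1.6] w 0.0345 t 7.45 pos [ 0.6291 -0.0763  0.026 ]
```

Call:
servo_tool(series="0 0 0.001 0 0 0 0.8; 0 0 0.002 0 0 0 0.8; 0 0 0.003 0 0 0 0.8; 0 0 0.003 0 0 0 0.8")

```text
clock: 7.85
position: [0.6305, -0.0764, 0.0243]
ee_rot: [0.0, 0.744, 0.668, 0.0]
contact_force: [0.7, 0.2, 1.0]
width: 0.0345
gripper_force: 40.7
```

Call:
servo_tool(series="0 0.001 0.001 0 0 0 0.8; 0 0.001 0.0015 0 0 0 0.8; 0 0.001 0.0015 0 0 0 0.8")

```text
clock: 8.15
position: [0.6318, -0.0766, 0.024]
ee_rot: [0.001, 0.744, 0.668, 0.001]
contact_force: [-1.0, 1.0, 8.8]
width: 0.0347
gripper_force: 41.3
```

Call:
servo_tool(series="0 0 -0.001 0 0 0 0.57; 0 0 -0.001 0 0 0 0.5; 0 0 -0.001 0 0 0 0.4; 0 0 -0.001 0 0 0 0.3; 0 0 -0.001 0 0 0 0.3")

```text
clock: 8.65
position: [0.6303, -0.0764, 0.0229]
ee_rot: [-0.001, 0.744, 0.668, -0.0]
contact_force: [0.4, -0.6, -0.2]
width: 0.06
gripper_force: 0.0
```

Call:
servo_tool(series="0 0 -0.01 0 0 0 0.3; 0 0 -0.03 0 0 0 0.3; 0 0 -0.08 0 0 0 0.3; 0 0 -0.13 0 0 0 0.3; 0 0 -0.18 0 0 0 0.3")

```text
clock: 9.15
position: [0.6304, -0.0764, 0.2058]
ee_rot: [-0.0, 0.744, 0.668, -0.0]
contact_force: [0.6, -0.2, 0.2]
width: 0.0598
gripper_force: 0.0
```

Call:
servo_tool(series="0.03 -0.05 -0.05 0 0 0 0.3; 0.1 -0.1 -0.07 0 0 0 0.3; 0.12 -0.15 -0.07 0 0 0 0.3; 0.15 -0.15 -0.07 0 0 0 0.3; 0.17 -0.15 -0.07 0 0 0 0.3")

```text
clock: 9.65
position: [0.4977, 0.1094, 0.2755]
ee_rot: [0.0, 0.744, 0.668, 0.001]
contact_force: [1.9, 0.2, 0.9]
width: 0.0596
gripper_force: 0.0
```

Run:
```python
from h import *
s=manip.get_state();print(s["clock"],s["position"],s["width"])
f=lambda a,x,y,w,h,s:cv2.resize(a[y:y+h,x:x+w,::-1],None,fx=s,fy=s,interpolation=cv2.INTER_CUBIC)
t=eyes.get_image("top");d=eyes.get_image("side")
cv2.imwrite("pics/placed.png",np.vstack([f(t,240,140,160,62,5),f(d,300,190,160,58,5)]))
cv2.imwrite("pics/t1.png",t[:,:,::-1]);cv2.imwrite("pics/s1.png",d[:,:,::-1])
```

```text
9.65 [0.49770039 0.10935804 0.2755063 ] 0.059585893651329554
```

View pics/placed.png

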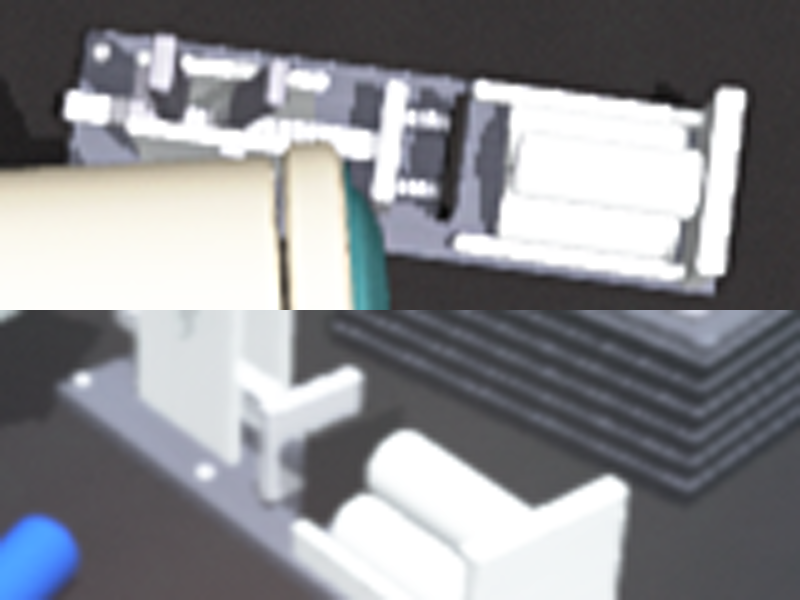

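All three rollers sit properly: the spare is in the groove at top-view crop (608,175), parallel to the lower two and just short of the stop. Next I'll shut the fingers and use their flat side to push the trigger from the jaw side, so position and force are both measured.

```bash
python3 g.py .6437 .0507 .25 -.1064;python3 - <<'E'
from h import *
p,_=np.load("p.npy")
for uv in((246+470/5.3333,140+(355-260)/5.3333),(246+446/5.3333,140+(493-260)/5.3333)):
  w=ray("top",uv,.073)-[p[0],p[1],0]; c,s=np.cos(p[2]),np.sin(p[2]); print("pad clamp xy",c*w[0]+s*w[1],-s*w[0]+c*w[1])
E
```

```text
shift [-0.0482  0.1517  0.0256] turn [ 0.06 -0.24  0.33] F [ 0.6 -0.9  0.5] w 0.0598 t 9.75 pos [0.4976 0.1138 0.2757]
pad clamp xy 0.030992542084470248 -0.006298869324303312
pad clamp xy -0.03536974926836277 -0.003067987042603561
```

Call:
servo_tool(series="-0.048 0.152 0.02 0 0 0.3 1; -0.048 0.152 0.02 0 0 0.3 1; -0.048 0.152 0.02 0 0 0.3 1; -0.048 0.152 0.025 0 0 0.3 1; -0.048 0.152 0.025 0 0 0.3 1")

```text
clock: 10.25
position: [0.6465, 0.0429, 0.246]
ee_rot: [-0.001, 0.746, 0.665, -0.002]
contact_force: [-0.8, -0.7, -0.7]
width: -0.0001
gripper_force: 0.0
```

```bash
python3 g.py .6437 .0507 .1315 -.1064
```

```text
shift [ 0.0075 -0.0032  0.1145] turn [-0.26  0.03 -0.46] F [-0.8 -0.7 -0.7] w -0.0001 t 10.25 pos [0.6465 0.0429 0.246 ]
```

Call:
servo_tool(series="0.003 -0.001 0.04 0 0 0 1; 0.003 -0.001 0.08 0 0 0 1; 0.003 -0.001 0.113 0 0 0 1; 0.003 -0.001 0.113 0 0 0 1; 0.003 -0.001 0.113 0 0 0 1")

```text
clock: 10.75
position: [0.6444, 0.0481, 0.1365]
ee_rot: [-0.0, 0.746, 0.666, -0.0]
contact_force: [-0.6, 0.0, 1.4]
width: 0.0001
gripper_force: 0.0
```

```bash
cat > k.py <<'E'
from h import *
p,_=np.load("p.npy"); s=manip.get_state(); w=s["position"]-[p[0],p[1],0]; c,d=np.cos(p[2]),np.sin(p[2])
F=s["contact_force"]
print("t",s["clock"],"clamp TCP x %.1f y %.1f z %.1f"%tuple(1000*np.array([c*w[0]+d*w[1],-d*w[0]+c*w[1],w[2]])),"F x %.1f y %.1f z %.1f"%(c*F[0]+d*F[1],-d*F[0]+c*F[1],F[2]))
E
python3 k.py; python3 g.py .6437 .0507 .1315 -.1064
```

```text
t 10.75 clamp TCP x 1.5 y 47.5 z 136.5 F x -0.6 y -0.1 z 1.4
shift [ 0.0025 -0.001   0.005 ] turn [-0.05 -0.02 -0.31] F [-0.6  0.   1.4] w 0.0001 t 10.75 pos [0.6444 0.0481 0.1365]
```

Call:
servo_tool(series="0.008 -0.001 0.003 0 0 0 1; 0.015 -0.001 0.003 0 0 0 1; 0.015 -0.001 0.003 0 0 0 1; 0.018 -0.001 0.003 0 0 0 1; 0.018 -0.001 0.003 0 0 0 1")

```text
clock: 11.25
position: [0.6463, 0.0662, 0.1327]
ee_rot: [-0.0, 0.746, 0.666, 0.0]
contact_force: [0.3, 0.0, -0.1]
width: -0.0002
gripper_force: 0.0
```

```bash
python3 k.py
```

```text
t 11.25 clamp TCP x 1.4 y 65.7 z 132.7 F x 0.3 y 0.1 z -0.1
```

Call:
servo_tool(series="0.002 0 0 0 0 0 1; 0.004 0 0 0 0 0 1; 0.006 0 0 0 0 0 1; 0.006 0 0 0 0 0 1")

```text
clock: 11.65
position: [0.6467, 0.0698, 0.1329]
ee_rot: [0.001, 0.746, 0.666, -0.001]
contact_force: [-1.1, -5.6, 3.3]
width: 0.0001
gripper_force: 2.9
```

```bash
python3 k.py
```

```text
t 11.65 clamp TCP x 1.4 y 69.3 z 132.9 F x -0.5 y -5.7 z 3.3
```

Call:
servo_tool(series="0.003 0 0 0 0 0 1; 0.006 0 0 0 0 0 1; 0.009 0 0 0 0 0 1; 0.012 0 0 0 0 0 1; 0.012 0 0 0 0 0 1")

```text
clock: 12.15
position: [0.6483, 0.0801, 0.1338]
ee_rot: [0.002, 0.746, 0.666, -0.002]
contact_force: [-2.9, -9.1, 6.6]
width: -0.0001
gripper_force: 4.7
```

```bash
python3 k.py
```

```text
t 12.15 clamp TCP x 1.9 y 79.7 z 133.8 F x -1.9 y -9.4 z 6.6
```

Call:
servo_tool(series="0.003 0 0 0 0 0 1; 0.006 0 0 0 0 0 1; 0.009 0 0 0 0 0 1; 0.012 0 0 0 0 0 1; 0.012 0 0 0 0 0 1")

```text
clock: 12.65
position: [0.6498, 0.091, 0.1338]
ee_rot: [0.003, 0.746, 0.666, -0.003]
contact_force: [-1.7, -10.8, 6.7]
width: 0.0001
gripper_force: 5.6
```

```bash
python3 k.py
```

```text
t 12.65 clamp TCP x 2.2 y 90.7 z 133.8 F x -0.5 y -10.9 z 6.7
```

Call:
servo_tool(series="0.003 0 0 0 0 0 1; 0.006 0 0 0 0 0 1; 0.009 0 0 0 0 0 1; 0.012 0 0 0 0 0 1; 0.012 0 0 0 0 0 1")

```text
clock: 13.15
position: [0.6511, 0.1032, 0.1332]
ee_rot: [0.003, 0.746, 0.666, -0.002]
contact_force: [-1.1, -9.5, 5.4]
width: -0.0
gripper_force: 5.5
```

```bash
python3 k.py
```

```text
t 13.15 clamp TCP x 2.2 y 102.9 z 133.2 F x -0.1 y -9.5 z 5.4
```

Call:
servo_tool(series="0.002 0 0 0 0 0 1; 0.003 0 0 0 0 0 1; 0.003 0 0 0 0 0 1")

```text
clock: 13.45
position: [0.6512, 0.1041, 0.1331]
ee_rot: [0.004, 0.746, 0.666, -0.004]
contact_force: [-1.8, -13.7, 5.2]
width: 0.0002
gripper_force: 7.4
```

```bash
python3 k.py
python3 - <<'E'
from h import *
d=eyes.get_image("side");t=eyes.get_image("top");cv2.imwrite("pics/s2.png",d[:,:,::-1]);cv2.imwrite("pics/t2.png",t[:,:,::-1])
p,_=np.load("p.npy")
# dark pad: mean brightness along pad strip, sampled at pad-face points of hypothetical y, compare before/after
for n in("s1","s2"):
    g=cv2.cvtColor(cv2.imread(f"pics/{n}.png"),cv2.COLOR_BGR2GRAY)
    out=[]
    for y in range(30,-50,-2):
        P=world(p,np.c_[np.linspace(-28,28,9),np.full(9,y),np.full(9,73.)]/1000)
        out.append(int(np.mean([g[int(v+.5),int(u+.5)] for u,v in proj("side",P)])))
    print(n,out)
E
```

```text
t 13.45 clamp TCP x 2.2 y 103.9 z 133.1 F x -0.4 y -13.8 z 5.2
s1 [219, 243, 249, 250, 241, 242, 224, 216, 200, 197, 190, 189, 181, 180, 171, 168, 146, 132, 118, 91, 88, 82, 76, 76, 75, 75, 75, 77, 77, 94, 106, 118, 146, 154, 162, 175, 182, 184, 199, 199]
s2 [130, 131, 129, 130, 132, 143, 167, 195, 225, 245, 244, 249, 237, 229, 209, 196, 182, 181, 173, 171, 164, 162, 152, 150, 130, 108, 100, 80, 76, 88, 94, 105, 136, 146, 154, 168, 176, 178, 193, 193]
```

The trigger bottoms out at TCP y ≈ 104. The jaw moved about 13.5 mm (about 10.5 to 24), losing about 3.5 mm of the stroke. Plan: one full stroke (to 38), one single-tooth stroke (to 45), then a nearly full final stroke to about 58.

Call:
servo_tool(series="-0.015 0 0 0 0 0 1; -0.03 0 0 0 0 0 1; -0.042 0 0 0 0 0 1; -0.048 0 0 0 0 0 1; -0.048 0 0 0 0 0 1")

```text
clock: 14.05
position: [0.6455, 0.0626, 0.132]
ee_rot: [-0.001, 0.746, 0.666, -0.0]
contact_force: [0.5, -0.8, -0.8]
width: 0.0001
gripper_force: 0.0
```

```bash
python3 k.py
```

```text
t 14.05 clamp TCP x 1.0 y 62.0 z 132.0 F x 0.6 y -0.8 z -0.8
```

Call:
servo_tool(series="0.008 0 0 0 0 0 1; 0.016 0 0 0 0 0 1; 0.024 0 0 0 0 0 1; 0.032 0 0 0 0 0 1; 0.036 0 0 0 0 0 1")

```text
clock: 14.55
position: [0.65, 0.0955, 0.134]
ee_rot: [0.003, 0.745, 0.667, -0.003]
contact_force: [-2.2, -12.9, 7.3]
width: 0.0003
gripper_force: 6.5
```

Call:
servo_tool(series="0.004 0 0 0 0 0 1; 0.008 0 0 0 0 0 1; 0.011 0 0 0 0 0 1; 0.011 0 0 0 0 0 1")

```text
clock: 14.95
position: [0.6509, 0.1041, 0.1333]
ee_rot: [0.004, 0.745, 0.667, -0.004]
contact_force: [-1.6, -14.6, 4.6]
width: 0.0
gripper_force: 8.0
```

```bash
python3 k.py
cat > j.py <<'E'
import sys; from h import *
n=sys.argv[1]; d=eyes.get_image("side");t=eyes.get_image("top");cv2.imwrite(f"pics/s{n}.png",d[:,:,::-1]);cv2.imwrite(f"pics/t{n}.png",t[:,:,::-1])
p,_=np.load("p.npy")
def prof(v,x0,x1,z,ys):
    g=cv2.cvtColor(cv2.imread(f"pics/{v}.png"),cv2.COLOR_BGR2GRAY); k="side" if v[0]=="s" else "top"; o=[]
    for y in ys:
        P=proj(k,world(p,np.c_[np.linspace(x0,x1,9),np.full(9,y),np.full(9,z)]/1000)).astype(np.float32)
        o.append(int(cv2.remap(g,P[:,:1].copy(),P[:,1:].copy(),cv2.INTER_LINEAR).mean()))
    return o
ys=range(30,-60,-2)
for m in ["1",n]:
    print("s"+m,prof("s"+m,-28,28,73,ys)); print("t"+m,prof("t"+m,20,28,73,ys)); print("t"+m+"low",prof("t"+m,-28,-20,73,ys))
E
python3 j.py 3
```

```text
t 14.95 clamp TCP x 2.0 y 103.9 z 133.3 F x -0.1 y -14.7 z 4.6
s1 [221, 239, 246, 247, 243, 237, 226, 214, 203, 196, 191, 188, 183, 178, 172, 164, 150, 133, 114, 99, 87, 81, 77, 75, 75, 75, 75, 77, 80, 89, 103, 123, 142, 155, 166, 175, 183, 189, 195, 200, 205, 207, 208, 208, 207]
t1 [255, 246, 198, 149, 134, 114, 92, 92, 96, 101, 105, 111, 110, 105, 75, 53, 52, 73, 123, 161, 170, 172, 169, 161, 143, 119, 117, 126, 185, 241, 254, 254, 253, 253, 253, 253, 253, 252, 253, 253, 253, 253, 253, 253, 253]
t1low [254, 249, 210, 194, 196, 180, 201, 197, 192, 184, 167, 156, 121, 83, 49, 46, 53, 81, 126, 165, 165, 164, 160, 138, 99, 95, 93, 95, 132, 224, 253, 255, 254, 254, 254, 254, 254, 254, 254, 254, 254, 254, 254, 254, 254]
s3 [131, 129, 128, 127, 127, 127, 127, 127, 127, 128, 128, 132, 144, 167, 197, 223, 240, 244, 242, 235, 221, 205, 192, 183, 179, 174, 168, 161, 153, 141, 129, 128, 135, 145, 154, 163, 170, 178, 186, 192, 197, 200, 202, 202, 202]
t3 [153, 153, 144, 106, 93, 92, 94, 94, 99, 107, 139, 208, 249, 255, 255, 254, 234, 128, 93, 103, 114, 118, 121, 128, 127, 116, 91, 64, 59, 95, 186, 248, 254, 254, 253, 253, 253, 252, 253, 253, 253, 253, 253, 253, 252]
t3low [159, 156, 135, 111, 97, 95, 96, 96, 93, 93, 112, 207, 247, 255, 255, 254, 221, 197, 199, 205, 170, 179, 167, 155, 139, 111, 59, 38, 50, 98, 216, 251, 255, 254, 254, 254, 254, 254, 254, 254, 254, 254, 254, 254, 254]
```

The top view resolves jaw and pad well. The jaw is 28 mm further on, at about 39, and the pad is lightly compressed (about 4 mm) while pushing the rollers. About 18.5 mm remain: one single-tooth stroke (TCP y ≈ 92), then the final one.

Call:
servo_tool(series="-0.015 0 0 0 0 0 1; -0.03 0 0 0 0 0 1; -0.042 0 0 0 0 0 1; -0.048 0 0 0 0 0 1; -0.048 0 0 0 0 0 1")

```text
clock: 15.55
position: [0.6454, 0.0619, 0.132]
ee_rot: [-0.001, 0.746, 0.666, 0.0]
contact_force: [0.6, 0.4, -0.4]
width: 0.0004
gripper_force: 0.0
```

Call:
servo_tool(series="0.008 0 0 0 0 0 1; 0.016 0 0 0 0 0 1; 0.024 0 0 0 0 0 1; 0.031 0 0 0 0 0 1; 0.034 0 0 0 0 0 1")

```text
clock: 16.05
position: [0.6497, 0.0919, 0.1341]
ee_rot: [0.003, 0.745, 0.667, -0.003]
contact_force: [-2.1, -13.5, 7.4]
width: 0.0003
gripper_force: 7.0
```

Call:
servo_tool(series="0.001 0 0 0 0 0 1; 0.001 0 0 0 0 0 1")

```text
clock: 16.25
position: [0.6497, 0.0924, 0.1342]
ee_rot: [0.003, 0.745, 0.667, -0.003]
contact_force: [-2.7, -12.3, 7.0]
width: 0.0
gripper_force: 6.6
```

```bash
python3 k.py; python3 j.py 4 | grep -v 1
```

```text
t 16.25 clamp TCP x 2.0 y 92.1 z 134.2 F x -1.4 y -12.5 z 7.0
```

```bash
python3 j.py 4 | grep 4
```

```text
s1 [221, 239, 246, 247, 243, 237, 226, 214, 203, 196, 191, 188, 183, 178, 172, 164, 150, 133, 114, 99, 87, 81, 77, 75, 75, 75, 75, 77, 80, 89, 103, 123, 142, 155, 166, 175, 183, 189, 195, 200, 205, 207, 208, 208, 207]
t1 [255, 246, 198, 149, 134, 114, 92, 92, 96, 101, 105, 111, 110, 105, 75, 53, 52, 73, 123, 161, 170, 172, 169, 161, 143, 119, 117, 126, 185, 241, 254, 254, 253, 253, 253, 253, 253, 252, 253, 253, 253, 253, 253, 253, 253]
t1low [254, 249, 210, 194, 196, 180, 201, 197, 192, 184, 167, 156, 121, 83, 49, 46, 53, 81, 126, 165, 165, 164, 160, 138, 99, 95, 93, 95, 132, 224, 253, 255, 254, 254, 254, 254, 254, 254, 254, 254, 254, 254, 254, 254, 254]
s4 [130, 129, 128, 128, 128, 127, 128, 127, 128, 128, 128, 128, 129, 129, 130, 131, 137, 156, 186, 217, 236, 243, 244, 238, 226, 209, 195, 184, 178, 174, 169, 163, 157, 154, 155, 159, 164, 169, 176, 182, 190, 195, 199, 201, 201]
t4 [241, 224, 183, 157, 152, 153, 147, 118, 95, 93, 95, 97, 98, 105, 123, 172, 242, 254, 255, 255, 235, 156, 114, 109, 113, 117, 129, 136, 127, 101, 69, 59, 84, 157, 233, 254, 254, 253, 253, 253, 253, 253, 253, 253, 252]
t4low [251, 250, 249, 247, 240, 222, 161, 116, 98, 95, 96, 96, 94, 96, 118, 200, 242, 255, 255, 254, 244, 215, 182, 174, 194, 162, 160, 134, 110, 96, 42, 42, 90, 179, 247, 254, 254, 254, 254, 254, 254, 254, 254, 254, 254]
```

Call:
servo_tool(series="-0.012 0 0 0 0 0 1; -0.024 0 0 0 0 0 1; -0.033 0 0 0 0 0 1; -0.036 0 0 0 0 0 1; -0.036 0 0 0 0 0 1")

```text
clock: 16.95
position: [0.6454, 0.0611, 0.132]
ee_rot: [-0.001, 0.746, 0.666, -0.0]
contact_force: [-0.1, 0.9, -0.5]
width: -0.0002
gripper_force: 0.0
```

Call:
servo_tool(series="0.008 0 0 0 0 0 1; 0.016 0 0 0 0 0 1; 0.024 0 0 0 0 0 1; 0.032 0 0 0 0 0 1; 0.036 0 0 0 0 0 1")

```text
clock: 17.45
position: [0.6496, 0.0919, 0.1342]
ee_rot: [0.004, 0.745, 0.667, -0.004]
contact_force: [-3.7, -15.6, 8.9]
width: -0.0
gripper_force: 8.1
```

Call:
servo_tool(series="0.002 0 0 0 0 0 1; 0.004 0 0 0 0 0 1; 0.004 0 0 0 0 0 1")

```text
clock: 17.75
position: [0.65, 0.0952, 0.1342]
ee_rot: [0.004, 0.745, 0.667, -0.004]
contact_force: [-3.5, -14.6, 8.8]
width: 0.0002
gripper_force: 7.8
```

```bash
python3 k.py; python3 j.py 5 | grep t5
```

```text
t 17.75 clamp TCP x 2.0 y 94.9 z 134.2 F x -1.9 y -14.9 z 8.8
t5 [167, 150, 151, 153, 154, 154, 155, 155, 156, 154, 139, 108, 95, 94, 96, 99, 97, 89, 112, 174, 243, 254, 255, 255, 225, 162, 124, 132, 127, 101, 68, 60, 84, 157, 233, 254, 254, 253, 253, 253, 253, 253, 253, 253, 253]
t5low [248, 245, 232, 195, 155, 156, 159, 160, 158, 146, 119, 102, 94, 114, 155, 208, 203, 167, 145, 182, 246, 254, 255, 254, 243, 183, 160, 131, 109, 96, 42, 42, 90, 179, 247, 254, 254, 254, 254, 254, 254, 254, 254, 254, 254]
```

The pad front hasn't moved since the last stroke while the jaw advanced 8 mm, so the rollers seem to be home. I'll check the gap at the stop before pressing further.

```bash
cat > e.py <<'E'
from h import *
p,_=np.load("p.npy")
def prof(v,x,z,ys):
    g=cv2.cvtColor(cv2.imread(f"pics/{v}.png"),cv2.COLOR_BGR2GRAY); k="side" if v[0]=="s" else "top"
    o=[]
    for y in ys:
        P=proj(k,world(p,np.c_[np.linspace(x-4,x+4,5),np.full(5,y),np.full(5,z)]/1000)).astype(np.float32)
        o.append(int(cv2.remap(g,P[:,:1].copy(),P[:,1:].copy(),cv2.INTER_LINEAR).mean()))
    return o
for v in("t1","t4","t5"):
    for x,z in((-24,46),(24,46),(0,79)): print(v,x,prof(v,x,z,range(-112,-160,-2)))
g=cv2.cvtColor(cv2.imread("pics/t5.png"),cv2.COLOR_BGR2GRAY)
# stop outer/inner top edges at z=88 outside roller area, base end
print("stop x44 z88",prof("t5",42,88,range(-112,-170,-2)));print("base end x-42",prof("t5",-43,12,range(-130,-170,-2)));print("base +y end",prof("t5",30,12,range(180,210,2)))
E
python3 e.py
```

```text
t1 -24 [255, 255, 253, 245, 210, 122, 114, 120, 121, 131, 211, 250, 255, 255, 255, 255, 231, 155, 53, 45, 50, 52, 53, 53]
t1 24 [254, 254, 252, 220, 170, 128, 135, 136, 124, 130, 212, 247, 255, 255, 255, 255, 243, 180, 64, 43, 47, 51, 52, 52]
t1 0 [255, 255, 255, 255, 255, 255, 217, 188, 219, 252, 255, 255, 255, 255, 247, 133, 58, 43, 51, 52, 52, 53, 53, 52]
t4 -24 [255, 255, 254, 249, 243, 242, 244, 230, 184, 132, 206, 247, 255, 255, 255, 255, 231, 153, 52, 44, 50, 52, 53, 52]
t4 24 [254, 254, 250, 242, 238, 237, 237, 220, 181, 137, 209, 244, 255, 255, 255, 255, 243, 179, 63, 43, 47, 51, 52, 51]
t4 0 [255, 255, 255, 255, 255, 255, 253, 245, 239, 253, 255, 255, 255, 255, 247, 132, 58, 43, 51, 52, 53, 53, 53, 52]
t5 -24 [255, 255, 254, 249, 243, 242, 243, 230, 184, 133, 206, 248, 255, 255, 255, 255, 231, 154, 52, 43, 49, 52, 52, 52]
t5 24 [254, 254, 250, 242, 238, 237, 237, 221, 182, 136, 209, 244, 255, 255, 255, 255, 243, 179, 63, 43, 47, 51, 52, 52]
t5 0 [255, 255, 255, 255, 255, 255, 253, 245, 239, 253, 255, 255, 255, 255, 247, 132, 58, 43, 51, 52, 52, 52, 53, 53]
stop x44 z88 [51, 52, 52, 51, 50, 52, 68, 146, 210, 233, 237, 237, 239, 235, 179, 71, 44, 48, 52, 53, 53, 52, 53, 53, 53, 53, 53, 52, 52]
base end x-42 [158, 141, 146, 152, 157, 163, 165, 158, 126, 63, 50, 49, 52, 54, 54, 54, 53, 52, 52, 52]
base +y end [94, 95, 101, 112, 113, 106, 98, 115, 188, 226, 242, 247, 248, 250, 251]
```

The stop edge and base end show a 3.5 mm bias in my clamp frame, so the rollers are home against the stop. The pad is pressed in about 12–13.5 mm of its 24 mm. I'll hold for a moment, verify, and hand in.

Call:
servo_tool(series="0 0 0 0 0 0 1; 0 0 0 0 0 0 1; 0 0 0 0 0 0 1; 0 0 0 0 0 0 1; 0 0 0 0 0 0 1")

```text
clock: 18.35
position: [0.6499, 0.0951, 0.1341]
ee_rot: [0.004, 0.745, 0.667, -0.004]
contact_force: [-3.0, -14.6, 8.4]
width: 0.0001
gripper_force: 7.7
```

```bash
python3 k.py; python3 j.py 6 | grep t6; python3 -c "
from rig import manip; print(manip.sign_off())"
```

```text
t 18.35 clamp TCP x 1.9 y 94.8 z 134.1 F x -1.4 y -14.9 z 8.4
t6 [169, 151, 151, 153, 154, 155, 155, 155, 156, 154, 138, 107, 95, 94, 96, 99, 97, 89, 112, 174, 243, 254, 255, 255, 225, 162, 124, 132, 126, 101, 68, 60, 84, 157, 233, 254, 254, 253, 253, 253, 253, 253, 253, 253, 253]
t6low [248, 245, 234, 199, 161, 156, 159, 161, 158, 146, 119, 102, 95, 114, 155, 208, 203, 167, 145, 182, 246, 254, 255, 254, 243, 182, 160, 132, 110, 96, 43, 42, 90, 178, 247, 254, 254, 254, 254, 254, 254, 254, 254, 254, 254]
the job is handed in; nothing more can be done
None
```

I handed the job in with the full-size roller in the groove, all three rollers home against the stop, the pad pressed in about 13 of its 24 mm (image estimate, 12–13.5 mm), and the shut fingers holding the trigger about 0.35 of 0.48 rad squeezed, steady at about 15 N; the verdict was not shown.

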